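# Set the equipment stop in its notch and lock it

### The job

Gently push the sliding stop to the robot's left along its rail until its spring pin drops into the notch of the dark bar, then press the round lock knob on top of the stop all the way down. Use the fingertips only: do not pull the pin up, do not pinch or force anything, and leave the loose things around the rail alone. Finish with the pin still in the notch and the hand clear.

Things in the scene. Friction and masses are not known exactly. Their poses are not given: they have to be found in the camera images.
- rail: aluminium channel fixed on the table, 76 mm wide (its x), 480 mm long (its y), 20 mm high, origin under its centre. The stop slides along the rail's +y, roughly the robot's left (rail turned up to 0.4 rad either way), with about 2.5 N of drag, and cannot leave it. Stop and bar keep the rail's orientation.
- stop: cream steel carriage, block 90 mm across (x), 100 mm along the rail (y -50 to +50 mm), top 60 mm above the table; at its +y end a rubber-faced plate, 100 mm wide, y +50 to +62 mm, top at 110 mm. Origin at table level under the block's middle. Starts near the rail's -y end. More than 40 N of finger force on it (pinching, ramming) is too much.
- push_face (a point): middle of the flat -y end face of the stop (90 mm wide, from 26 to 60 mm above the table; the point is at 43 mm): push here toward the rail's +y. The dark bar passes below it, its top 20 mm above the table. Axes parallel to the rail's.
- pin_axis (a point): centre of the top of the pin's round black head (20 mm across), which stands on the stop 26 mm to the +y side of the block's middle; 76 mm above the table while the pin rides on the bar, 72 mm when dropped.
- pin (a joint): height of the spring pin, m: about 0.003 to 0.004 while it rides on the bar, 0 when fully dropped in the notch, above 0.007 if pulled up. Works by itself. At the notch the push force dips to nothing as the stop pulls itself about 9 mm ahead; then about 13 N would push it out again, and it would run on past (it can be pushed back from the plate's side).
- notch (a point): middle of the only notch in the dark steel bar, at the bar's top, 20 mm above the table. The bar (18 mm wide, 480 mm long) lies fixed along the middle of the rail; the notch is a gap about 11 mm wide across it. The notch lies at a different place each time, 45 to 230 mm ahead of the pin in the rail's +y.
- lock_top (a point): centre of the top of the black mushroom lock knob, 30 mm across, on the stop 20 mm to the -y side of the block's middle; its top is 90 mm above the table when up, 80 mm when fully down.
- lock (a joint): how far the lock knob is pressed, m: 0 up, 0.010 fully down. Needs about 6 N straight down, stays where it is left.
- tamper: steel tamper, 54 mm across, 80 mm high, loose, near side of the rail; origin under its centre. Leave alone.
- cup: white cup, 72 mm across, 60 mm high, loose, far side of the rail; origin under its centre. Leave alone.
- clampknob: loose black clamping knob with stud up, 44 mm across, 48 mm high, near side of the rail; origin under its centre. Leave alone.
- pan: loose steel pan 100 x 160 x 60 mm high, far side of the rail; origin under its centre. Leave alone.
- pitcher: loose steel pitcher with handle, 84 mm across, 100 mm high, left of the rail; origin under its centre. Leave alone.
- wrench: loose wrench 170 mm long lying flat, right of the rail; origin under its middle. Leave alone.
- jar: loose white jar 70 mm across, 110 mm high, far left; origin under its centre. Leave alone.

How it is judged (in metres and radians):
On the way, in this order (a step that is already met when the one before it is completed fails the run):
1. the stop is pushed along until its pin has dropped into the notch (horizontal distance between pin_axis and notch below 0.004 m and value of joint pin below 0.0015 m), for 0.2 s.
2. the lock knob is pressed fully down with the pin in the notch (all of step 1 and value of joint lock above 0.008 m), for 0.1 s.
At the end, for the whole second after the job is handed in: The pin stands within 4 mm of the notch's middle and is down (joint pin below 1.5 mm), the lock knob is pressed at least 8 of its 10 mm, the stop is at rest (all of step 2 and linear speed of stop below 0.01 m/s); the robot touches nothing.
It fails at once if the pin was pulled up (value of joint pin above 0.007 m).
It fails at once if the stop was forced or pinched (over 40 N) (contact force between the fingers and stop above 40 N).
It fails at once if a loose thing was pushed aside or lifted (over 15 mm) (distance of any of tamper, cup, clampknob, pan, pitcher, wrench, jar from where it was at the start of the episode above 0.015 m).
It also fails if it takes over 54 s, if anything falls off the work surface, if the arm or the gripper's body presses on something with over 40 N, if the wrist force passes 120 N, or if a joint passes its speed limit or range.

### The arm

A 6-joint arm with a two-finger parallel gripper is mounted at the origin on the work surface. World frame = base frame: x ahead of the robot, y to its left, z up, the work surface at z = 0. Lengths are in mm, angles in rad, forces in N, time in s.
With the tool pointing down it reaches from about 350 to 875 mm from the base axis. Payload 4.2 kg.
Tool frame: the origin (TCP) lies at the very end of the fingers, on their centre line; the grasp point (between the pads) lies arm.grip_depth behind it (arm.grip_depth is the distance from the TCP to the grasp point, in mm); z points along the fingers, y is the direction in which the jaws open and shut (so a half turn about z gives the same grasp; the last joint's range is limited). The gripper opens to 85 mm and grips with 20 to 120 N. Pads are 22 mm wide; open, the fingers measure 114 mm over their backs; the gripper's body (76 mm by 85 mm) begins 54 mm behind the grasp point. The pads swing forward as they close: fully open they stand 13 mm farther back than shut.
Start: joints at [-0.998, 0.385, 0.008, 0, -1.194, -0.259], TCP at [192.937, -594.453, 231.312] pointing down, gripper open.
Joint ranges: [-3.14, 3.14], [-1.21, 2.06], [-1.07, 1.41], [-3.16, 2.05], [-2.99, -0.16], [-3.1, 3.1]. Speed limits (rad/s): [2.79, 2.79, 3.14, 3.14, 3.14, 3.14].

### API

Orientations are given as a unit quaternion [x, y, z, w].
In Python, from bench import arm, optics, workorder gives the robot as it stands. The module is installed in compiled form; this text tells all that it offers.
- The arm moves only by the tool play_rows, never from a script. Its arguments are lists of equal length, an entry for each row: "travel": the shift along the tool's x, y, z in m, a list of three; "rotation": the turn, a rotation vector about the tool's x, y, z in rad, a list of three; "grip": the opening, from 0 (shut) to 1 (fully open). In form: {"travel": [[x, y, z], ...], "rotation": [[rx, ry, rz], ...], "grip": [grip, ...]}. A call has 1 to 12 rows; each row shifts and turns the commanded pose from where the row before left it, along the tool's axes as they then stand; what a row does not reach is not made up. A row lasts 1/12 s, in which the tool goes at most 41.7 mm and 7.16 degrees, less where a joint would pass 70% of its speed; a pose out of reach is approached as far as the arm can. A call is refused whole if a number of a shift passes 0.0417 or a number of a turn 0.125, either way. A call with a gripper value outside its range is refused whole. The fingers move at their own pace and stop on an object; the grip force is fixed at half the most. Time passes only in rows, so rows that do not move let the fingers close. It gives the time, the measured TCP pose, the force and the opening at its end, in the units of the state.
- arm.read_state(): the state, without advancing time (a new reading comes with each control period).
- optics.get_image(name): name is "scene" or "top" or "wrist"; returns a dict with "image" (384x512x3 uint8, blue, green, red), "depth" (384x512 float32, mm along the optical axis (not along the pixel's ray), 0 where there is no reading), "camera_matrix" (3x3 intrinsics, pixels), "R" (3x3) and "t" (3): a world point X has camera coordinates R X + t; the wrist camera has in their place "hand_eye" (4x4, takes a point from camera to tool coordinates, whose origin is the TCP and whose axes are the flange's). Camera axes: x right, y down, z forward; pixel columns grow to the right and rows downward; lengths in mm; the calibration is good to about 2 mm. The wrist camera is an equidistant fisheye: a pixel r from the principal point sees the ray r / f radians off the axis. A picture is of the moment at which its call begins: read the wrist's pose just before it.
- workorder.job_done(): hands the job in, once; it reports no verdict.
The state is a dict: "clock": time; "joints": joint angles; "joint_vel": joint speeds; "joint_efforts": joint torques, N m; "position": TCP position; "ee_rot": TCP orientation; "contact_force": force on the tool from outside, world axes, zero at the start; "wrist_torque": the same for the moment, N m; "gripper_width": finger opening in mm.
Only numpy, scipy, OpenCV 4.12 (cv2) and the standard library are available. Lean on these libraries where they do the work, as an engineer would, in place of code of your own. Each camera call takes 0.05 s, during which the arm holds its last target. There are 200 camera calls.

## Working session

There is one attempt and no reset: what is moved stays moved. The work goes in short steps, Python scripts to look and compute and a tool call to move; the robot and the scene stay as the last step left them, time stands still between calls to the robot, and variables do not carry over. Pictures are saved under pics/ and viewed, about 8 in all and at most 12, crops included, and the job is handed in when it is done.

Besides the shell and the picture viewer there is one more tool, called after "Request:" as name(argument=value, ...) on one line, values as JSON. play_rows: Moves the arm, as the interface text tells. Its arguments: {"type":"object","properties":{"travel":{"type":"array","items":{"type":"array","items":{"type":"number"}}},"rotation":{"type":"array","items":{"type":"array","items":{"type":"number"}}},"grip":{"type":"array","items":{"type":"number"}}},"required":["travel","rotation","grip"]}

```bash
mkdir -p pics; python3 - <<'E'
from bench import arm,optics
import cv2,numpy as np
s=arm.read_state();print({k:np.round(v,3).tolist() for k,v in s.items()}, arm.grip_depth)
for n in ("top","scene"):
    d=optics.get_image(n);cv2.imwrite(f"pics/{n}0.png",d["image"]);np.savez(f"{n}0.npz",**d)
    print(n,d["camera_matrix"].tolist(),np.round(d["R"],3).tolist(),np.round(d["t"],1).tolist())
a=cv2.imread("pics/top0.png");b=cv2.imread("pics/scene0.png")
E
```

```text
{'clock': 0.0, 'joints': [-0.998, 0.386, 0.007, -0.0, -1.194, -0.259], 'joint_vel': [0.003, 0.001, -0.001, -0.001, -0.002, 0.001], 'joint_efforts': [-0.0, -39.228, 18.84, 4.186, -0.005, 0.0], 'position': [192.743, -593.906, 230.191], 'ee_rot': [-0.156, 0.988, 0.001, -0.0], 'contact_force': [-0.615, 0.743, 0.567], 'wrist_torque': [0.023, -0.019, -0.049], 'gripper_width': 85.212} 18.700000000000003
top [[457.2875307122935, 0.0, 251.62174448881012], [0.0, 457.2875307122935, 196.75880466519413], [0.0, 0.0, 1.0]] [[0.015, -1.0, 0.02], [-0.998, -0.017, -0.059], [0.059, -0.019, -0.998]] [-21.5, 530.5, 1711.1]
scene [[443.3654743808561, 0.0, 245.91689901070308], [0.0, 443.3654743808561, 189.8844169569054], [0.0, 0.0, 1.0]] [[0.887, 0.461, -0.005], [0.393, -0.762, -0.514], [-0.241, 0.454, -0.858]] [-458.6, -165.6, 1644.5]
```

View pics/top0.png

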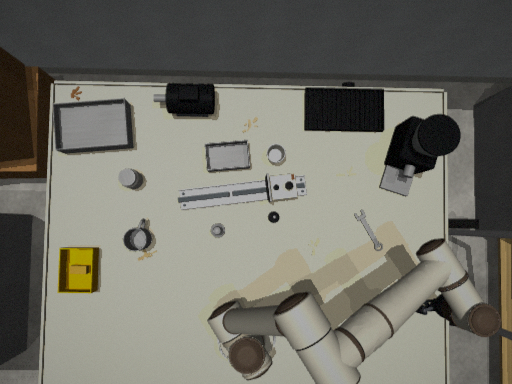

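View pics/scene0.png

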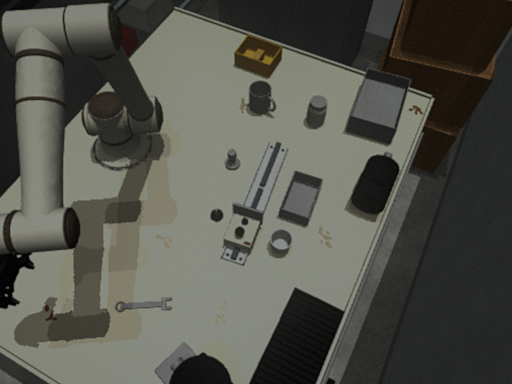

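The top view shows the rail from (180,200) to (305,184) and the stop at about (284,187), with its plate at x≈268. The cup (276,155) and clamp knob (274,217) stand on either side of the stop. The scene view agrees. Next I'll zoom in and measure.

```bash
cat > h.py <<'E'
import numpy as np,cv2
def cast(d,uv,z):
    K,R,t=d["camera_matrix"],d["R"],d["t"]
    r=R.T@np.linalg.inv(K)@np.array([*uv,1.]);c=-R.T@t
    return c+r*(z-c[2])/r[2]
def proj(d,X):
    p=d["camera_matrix"]@(d["R"]@np.array(X,float)+d["t"]);return p[:2]/p[2]
E
python3 - <<'E'
from h import *
d=dict(np.load("top0.npz"))
c=d["image"][145:245,170:320];cv2.imwrite("pics/c1.png",cv2.resize(c,None,fx=5.3,fy=5.3,interpolation=cv2.INTER_CUBIC))
E
```

```text
(no output)
```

View pics/c1.png

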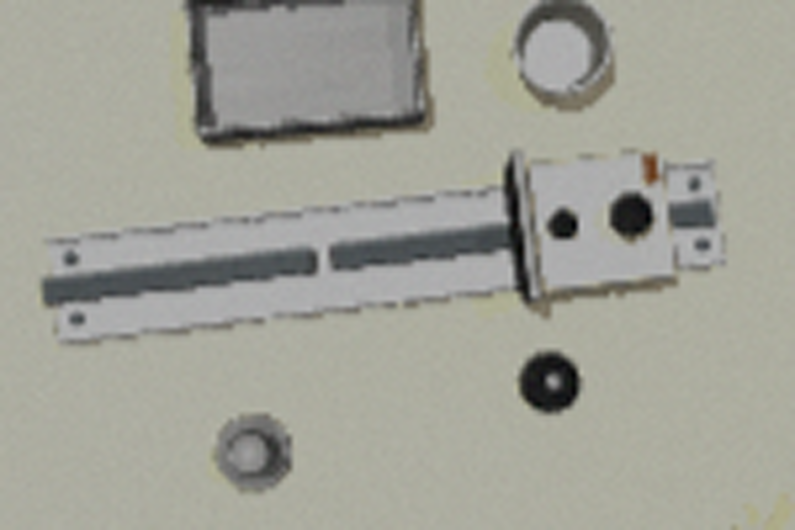

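The crop shows the notch at (323,259), the pin head at (564,223), the lock knob at (631,215), the stop's rear face from about (657,152) to (675,280), and the bar's ends at (43,292) and (714,212).

```bash
python3 - <<'E'
from h import *
d=dict(np.load("top0.npz"))
f=lambda u,v,z:cast(d,((u+.5)/5.3-.5+170,(v+.5)/5.3-.5+145),z)
L,Rr=f(43,292,20),f(714,212,20);n=f(323,259,20);p=f(564,223,76);k=f(631,215,90);a=f(657,152,60);b=f(675,280,60)
y=(L-Rr)[:2];ln=np.hypot(*y);y/=ln;x=np.array([y[1],-y[0]])
print("len",ln,"yaw",np.arctan2(-y[0],y[1]),"y",y,"x",x,"centre",(L+Rr)/2)
for nm,q in dict(notch=n,pin=p,knob=k,a=a,b=b).items():
    r=q[:2]-(L+Rr)[:2]/2;print(nm,q.round(1),"rail xy",(r@x).round(1),(r@y).round(1))
for nm,uv,z in(("cup",(562,50),60),("clamp",(550,382),30),("tamper",(250,453),60)):
    q=f(*uv,z);r=q[:2]-(L+Rr)[:2]/2;print(nm,q.round(1),(r@x).round(1),(r@y).round(1))
E
```

```text
len 480.2798748735476 yaw 0.13586842792273057 y [-0.13545079  0.99078408] x [0.99078408 0.13545079] centre [547.37511597  26.42886082  20.        ]
notch [541.6  66.7  20. ] rail xy -0.3 40.6
pin [ 565.6 -100.4   76. ] rail xy 0.9 -128.1
knob [ 570.7 -145.2   90. ] rail xy -0.1 -173.2
a [ 617.7 -165.9   60. ] rail xy 43.6 -200.1
b [ 528.5 -179.3   60. ] rail xy -46.6 -201.3
cup [688.1 -98.6  60. ] 122.5 -143.0
clamp [456.7 -95.2  30. ] -106.3 -108.2
tamper [404.  113.5  60. ] -130.3 105.7
```

Request:
play_rows(travel=[[-0.03, 0.015, 0], [-0.03, 0.015, 0], [-0.03, 0.015, 0], [-0.03, 0.015, 0], [-0.03, 0.015, 0], [-0.03, 0.015, 0], [-0.03, 0.015, 0], [-0.03, 0.015, 0], [-0.03, 0.015, 0], [-0.03, 0.015, 0], [-0.03, 0.015, 0], [-0.03, 0.015, 0]], rotation=[[0, 0, 0], [0, 0, 0], [0, 0, 0], [0, 0, 0], [0, 0, 0], [0, 0, 0], [0, 0, 0], [0, 0, 0], [0, 0, 0], [0, 0, 0], [0, 0, 0], [0, 0, 0]], grip=[0, 0, 0, 0, 0, 0, 0, 0, 0, 0, 0, 0])

```text
clock: 1.1
position: [480.5, -310.6, 231.0]
ee_rot: [-0.156, 0.988, 0.0, -0.0]
contact_force: [0.2, -0.6, 0.4]
gripper_width: -0.2
```

Request:
play_rows(travel=[[0, 0, 0], [0, 0, 0], [0, 0, 0], [0, 0, 0], [0, 0, 0], [0, 0, 0], [0, 0, 0], [0, 0, 0], [0, 0, 0], [0, 0, 0], [0, 0, 0], [0, 0, 0]], rotation=[[0, 0, -0.116], [0, 0, -0.116], [0, 0, -0.116], [0, 0, -0.116], [0, 0, -0.116], [0, 0, -0.116], [0, 0, -0.116], [0, 0, -0.116], [0, 0, -0.116], [0, 0, -0.116], [0, 0, -0.116], [0, 0, -0.116]], grip=[0, 0, 0, 0, 0, 0, 0, 0, 0, 0, 0, 0])

```text
clock: 2.1
position: [479.5, -311.9, 230.8]
ee_rot: [0.755, -0.656, -0.001, 0.0]
contact_force: [-0.7, -0.0, 0.2]
gripper_width: -0.3
```

```bash
cat >> h.py <<'E'
from scipy.spatial.transform import Rotation as Ro
C=np.array([547.4,26.4]);RY=np.array([-.1355,.9908]);RX=np.array([.9908,.1355])
def rep(arm):
    s=arm.read_state();M=Ro.from_quat(s["ee_rot"]).as_matrix();p=np.array(s["position"]);r=p[:2]-C
    print("t",round(s["clock"],2),"pos",p.round(1),"rail",(r@RX).round(1),(r@RY).round(1),"F",np.round(s["contact_force"],1),"w",round(s["gripper_width"],1))
    print("M",M.round(3).tolist(),"tool xdir err",(np.arctan2(M[1,0],M[0,0])-np.arctan2(-RY[1],-RY[0])).round(4),"j",np.round(s["joints"],2));return s,M
E
python3 - <<'E'
from h import *
from bench import arm,optics
s,M=rep(arm)
w=optics.get_image("wrist");print(w["hand_eye"].round(2).tolist(),w["camera_matrix"][0])
cv2.imwrite("pics/w1.png",w["image"])
E
```

```text
t 2.1 pos [ 479.5 -311.9  230.8] rail -113.1 -326.0 F [-0.7 -0.   0.2] w -0.3
M [[0.14, -0.99, -0.001], [-0.99, -0.14, 0.001], [-0.001, 0.001, -1.0]] tool xdir err 0.0047 j [-0.29  0.3  -0.13 -0.   -1.15  0.43]
[[-0.0, -0.96, -0.28, 70.75], [1.0, -0.0, 0.0, -0.12], [-0.0, -0.28, 0.96, -142.84], [0.0, 0.0, 0.0, 1.0]] [297.31863964   0.         259.39869984]
```

View pics/w1.png

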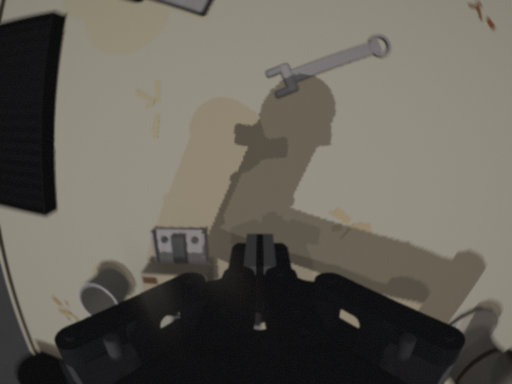

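The wrist camera faces back along −rail y, so it stays clear. It shows the rail end and the stop at (180,245). Next I move in behind the push face.

Request:
play_rows(travel=[[-0.0215, -0.028, 0], [-0.0215, -0.028, 0], [-0.0215, -0.028, 0], [-0.0215, -0.028, 0], [0, 0, 0.024], [0, 0, 0.024], [0, 0, 0.024], [0, 0, 0.024], [0, 0, 0.024], [0, 0, 0.024], [0, 0, 0.024], [0, 0, 0.023]], rotation=[[0, 0, 0.0047], [0, 0, 0], [0, 0, 0], [0, 0, 0], [0, 0, 0], [0, 0, 0], [0, 0, 0], [0, 0, 0], [0, 0, 0], [0, 0, 0], [0, 0, 0], [0, 0, 0]], grip=[0, 0, 0, 0, 0, 0, 0, 0, 0, 0, 0, 0])

```text
clock: 3.15
position: [579.1, -212.1, 38.7]
ee_rot: [0.751, -0.661, -0.0, 0.0]
contact_force: [-0.3, -0.5, 0.3]
gripper_width: -0.0
```

Request:
play_rows(travel=[[-0.002, 0, 0], [-0.002, 0, 0], [-0.002, 0, 0], [-0.002, 0, 0], [-0.002, 0, 0], [-0.002, 0, 0]], rotation=[[0, 0, 0], [0, 0, 0], [0, 0, 0], [0, 0, 0], [0, 0, 0], [0, 0, 0]], grip=[0, 0, 0, 0, 0, 0])

```text
clock: 3.65
position: [578.7, -200.1, 41.8]
ee_rot: [0.752, -0.66, 0.001, -0.001]
contact_force: [-0.3, -0.6, 0.3]
gripper_width: -0.3
```

```bash
python3 - <<'E'
from h import *
from bench import arm
rep(arm)
E
```

```text
t 3.65 pos [ 578.7 -200.1   41.8] rail 0.4 -228.6 F [-0.3 -0.6  0.3] w -0.3
M [[0.13, -0.992, 0.003], [-0.992, -0.13, -0.0], [0.001, -0.003, -1.0]] tool xdir err -0.0056 j [-0.07  0.55 -0.25  0.   -0.77  0.2 ]
```

Request:
play_rows(travel=[[-0.003, 0, 0], [-0.003, 0, 0], [-0.003, 0, 0], [-0.002, 0, 0], [-0.002, 0, 0], [-0.002, 0, 0], [-0.002, 0, 0], [-0.002, 0, 0], [-0.002, 0, 0], [-0.002, 0, 0], [-0.002, 0, 0], [-0.002, 0, 0]], rotation=[[0, 0, 0], [0, 0, 0], [0, 0, 0], [0, 0, 0], [0, 0, 0], [0, 0, 0], [0, 0, 0], [0, 0, 0], [0, 0, 0], [0, 0, 0], [0, 0, 0], [0, 0, 0]], grip=[0, 0, 0, 0, 0, 0, 0, 0, 0, 0, 0, 0])

```text
clock: 4.65
position: [574.4, -173.5, 40.3]
ee_rot: [0.752, -0.66, 0.0, 0.0]
contact_force: [-0.2, -3.5, -0.5]
gripper_width: -0.2
```

Request:
play_rows(travel=[[-0.003, 0, 0], [-0.003, 0, 0], [-0.003, 0, 0], [-0.003, 0, 0], [-0.003, 0, 0], [-0.003, 0, 0], [-0.003, 0, 0], [-0.003, 0, 0], [-0.003, 0, 0], [-0.003, 0, 0], [-0.003, 0, 0], [-0.003, 0, 0]], rotation=[[0, 0, 0], [0, 0, 0], [0, 0, 0], [0, 0, 0], [0, 0, 0], [0, 0, 0], [0, 0, 0], [0, 0, 0], [0, 0, 0], [0, 0, 0], [0, 0, 0], [0, 0, 0]], grip=[0, 0, 0, 0, 0, 0, 0, 0, 0, 0, 0, 0])

```text
clock: 5.65
position: [569.6, -137.5, 40.3]
ee_rot: [0.752, -0.66, -0.0, 0.0]
contact_force: [-0.8, -5.3, 0.2]
gripper_width: -0.1
```

```bash
python3 - <<'E'
from h import *
from bench import arm,optics
rep(arm)
cv2.imwrite("pics/t1.png",cv2.resize(optics.get_image("top")["image"][145:245,170:320],None,fx=5.3,fy=5.3,interpolation=cv2.INTER_CUBIC))
E
```

```text
t 5.65 pos [ 569.6 -137.5   40.3] rail -0.3 -165.4 F [-0.8 -5.3  0.2] w -0.1
M [[0.13, -0.992, -0.0], [-0.992, -0.13, 0.0], [-0.0, 0.0, -1.0]] tool xdir err -0.0057 j [ 0.04  0.52 -0.31 -0.   -0.74  0.09]
```

View pics/t1.png

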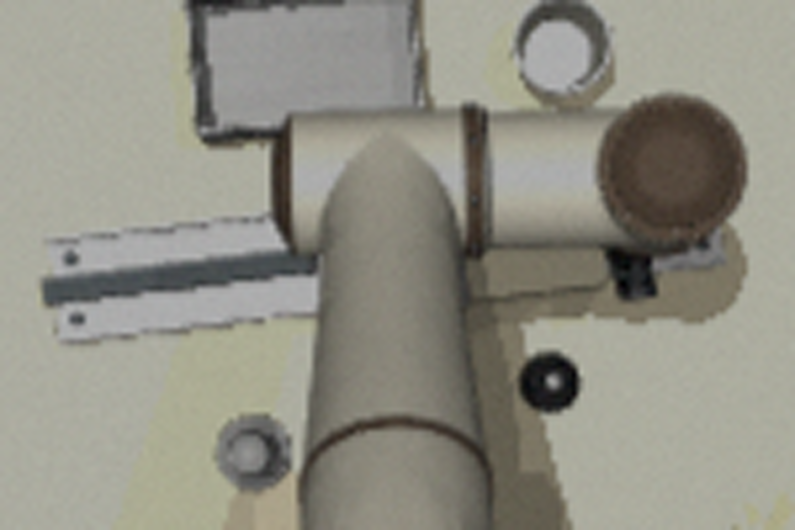

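The arm hides the stop in the top view, but the tip is pushing at about 4 N. The pin should drop with the TCP at about rail y −54.

Request:
play_rows(travel=[[-0.003, 0, 0], [-0.003, 0, 0], [-0.003, 0, 0], [-0.003, 0, 0], [-0.003, 0, 0], [-0.003, 0, 0], [-0.003, 0, 0], [-0.003, 0, 0], [-0.003, 0, 0], [-0.003, 0, 0], [-0.003, 0, 0], [-0.003, 0, 0]], rotation=[[0, 0, 0.005], [0, 0, 0], [0, 0, 0], [0, 0, 0], [0, 0, 0], [0, 0, 0], [0, 0, 0], [0, 0, 0], [0, 0, 0], [0, 0, 0], [0, 0, 0], [0, 0, 0]], grip=[0, 0, 0, 0, 0, 0, 0, 0, 0, 0, 0, 0])

```text
clock: 6.7
position: [564.6, -101.9, 40.3]
ee_rot: [0.75, -0.661, -0.0, 0.0]
contact_force: [-2.1, -4.5, 2.1]
gripper_width: 0.0
```

Request:
play_rows(travel=[[-0.003, 0, 0], [-0.003, 0, 0], [-0.003, 0, 0], [-0.003, 0, 0], [-0.003, 0, 0], [-0.003, 0, 0], [-0.003, 0, 0], [-0.003, 0, 0], [-0.003, 0, 0], [-0.003, 0, 0], [-0.003, 0, 0], [-0.003, 0, 0]], rotation=[[0, 0, 0], [0, 0, 0], [0, 0, 0], [0, 0, 0], [0, 0, 0], [0, 0, 0], [0, 0, 0], [0, 0, 0], [0, 0, 0], [0, 0, 0], [0, 0, 0], [0, 0, 0]], grip=[0, 0, 0, 0, 0, 0, 0, 0, 0, 0, 0, 0])

```text
clock: 7.7
position: [559.8, -66.2, 40.2]
ee_rot: [0.75, -0.662, -0.001, 0.001]
contact_force: [-2.4, -5.1, 1.7]
gripper_width: -0.2
```

Request:
play_rows(travel=[[-0.002, 0, 0], [-0.002, 0, 0], [-0.002, 0, 0], [-0.002, 0, 0], [-0.001, 0, 0], [-0.001, 0, 0], [-0.001, 0, 0], [-0.001, 0, 0], [-0.001, 0, 0], [-0.001, 0, 0], [-0.001, 0, 0], [-0.001, 0, 0]], rotation=[[0, 0, 0], [0, 0, 0], [0, 0, 0], [0, 0, 0], [0, 0, 0], [0, 0, 0], [0, 0, 0], [0, 0, 0], [0, 0, 0], [0, 0, 0], [0, 0, 0], [0, 0, 0]], grip=[0, 0, 0, 0, 0, 0, 0, 0, 0, 0, 0, 0])

```text
clock: 8.7
position: [558.6, -50.4, 40.2]
ee_rot: [0.75, -0.661, -0.0, 0.0]
contact_force: [-2.6, -4.3, -0.1]
gripper_width: -0.1
```

```bash
python3 - <<'E'
from h import *
from bench import arm
rep(arm)
E
```

```text
t 8.7 pos [558.6 -50.4  40.2] rail 0.7 -77.7 F [-2.6 -4.3 -0.1] w -0.1
M [[0.125, -0.992, -0.0], [-0.992, -0.125, 0.0], [-0.0, 0.0, -1.0]] tool xdir err -0.0107 j [ 0.2   0.49 -0.38 -0.   -0.7  -0.07]
```

Request:
play_rows(travel=[[-0.001, 0, 0], [-0.001, 0, 0], [-0.001, 0, 0], [-0.001, 0, 0], [-0.001, 0, 0], [-0.001, 0, 0], [-0.001, 0, 0], [-0.001, 0, 0], [-0.001, 0, 0], [-0.001, 0, 0], [-0.001, 0, 0], [-0.001, 0, 0]], rotation=[[0, 0, -0.01], [0, 0, 0], [0, 0, 0], [0, 0, 0], [0, 0, 0], [0, 0, 0], [0, 0, 0], [0, 0, 0], [0, 0, 0], [0, 0, 0], [0, 0, 0], [0, 0, 0]], grip=[0, 0, 0, 0, 0, 0, 0, 0, 0, 0, 0, 0])

```text
clock: 9.7
position: [557.2, -38.5, 40.2]
ee_rot: [0.753, -0.658, -0.0, 0.0]
contact_force: [-1.5, -2.9, -1.5]
gripper_width: 0.1
```

Request:
play_rows(travel=[[-0.001, 0, 0], [-0.001, 0, 0], [-0.001, 0, 0], [-0.001, 0, 0]], rotation=[[0, 0, 0], [0, 0, 0], [0, 0, 0], [0, 0, 0]], grip=[0, 0, 0, 0])

```text
clock: 10.03
position: [556.7, -34.6, 40.3]
ee_rot: [0.753, -0.658, 0.0, -0.0]
contact_force: [-0.9, -3.1, -2.5]
gripper_width: 0.2
```

Request:
play_rows(travel=[[-0.001, 0, 0], [-0.001, 0, 0], [-0.001, 0, 0], [-0.001, 0, 0]], rotation=[[0, 0, 0], [0, 0, 0], [0, 0, 0], [0, 0, 0]], grip=[0, 0, 0, 0])

```text
clock: 10.37
position: [556.2, -30.6, 40.3]
ee_rot: [0.753, -0.658, 0.0, -0.0]
contact_force: [-1.0, -2.9, -2.2]
gripper_width: 0.1
```

Request:
play_rows(travel=[[-0.001, 0, 0], [-0.001, 0, 0], [-0.001, 0, 0]], rotation=[[0, 0, 0], [0, 0, 0], [0, 0, 0]], grip=[0, 0, 0])

```text
clock: 10.62
position: [555.9, -27.5, 40.4]
ee_rot: [0.753, -0.658, 0.0, -0.0]
contact_force: [-1.4, -1.9, -1.6]
gripper_width: 0.3
```

Request:
play_rows(travel=[[-0.001, 0, 0], [-0.001, 0, 0]], rotation=[[0, 0, 0], [0, 0, 0]], grip=[0, 0])

```text
clock: 10.78
position: [556.5, -25.0, 40.9]
ee_rot: [0.753, -0.658, 0.001, -0.001]
contact_force: [0.4, 0.6, -0.6]
gripper_width: 0.2
```

The push force has dipped to zero at rail y≈−52, as predicted. I'll back off and rise, then check from the scene camera.

Request:
play_rows(travel=[[0.008, 0, 0], [0.008, 0, 0], [0, 0, -0.02], [0, 0, -0.02], [0, 0, -0.02], [0, 0, -0.02], [0, 0, 0], [0, 0, 0]], rotation=[[0, 0, 0], [0, 0, 0], [0, 0, 0], [0, 0, 0], [0, 0, 0], [0, 0, 0], [0, 0, 0], [0, 0, 0]], grip=[0, 0, 0, 0, 0, 0, 0, 0])

```text
clock: 11.45
position: [558.8, -41.8, 121.8]
ee_rot: [0.753, -0.658, 0.001, -0.002]
contact_force: [-0.5, 1.0, 0.0]
gripper_width: -0.0
```

```bash
python3 - <<'E'
from h import *
from bench import arm,optics
rep(arm)
d=optics.get_image("scene");np.savez("scene1.npz",**d)
P=lambda x,y,z:[*(C+x*RX+y*RY),z]
for nm,X in dict(knob=P(0,-5.4,90),pin=P(0,40.6,72)).items():print(nm,proj(d,X).round(1))
d0=dict(np.load("scene0.npz"))
for nm,X in dict(knob0=P(0,-173.5,90),pin0=P(0,-127.5,76)).items():print(nm,proj(d0,X).round(1))
q=lambda im:cv2.resize(im,None,fx=5,fy=5,interpolation=cv2.INTER_CUBIC)
cv2.imwrite("pics/s1.png",np.hstack([q(d["image"][145:265,210:300]),q(d0["image"][190:310,205:275][:120])])[:600])
E
```

```text
t 11.45 pos [558.8 -41.8 121.8] rail 2.0 -69.2 F [-0.5  1.   0. ] w -0.0
M [[0.134, -0.991, 0.004], [-0.991, -0.134, 0.001], [-0.001, -0.004, -1.0]] tool xdir err -0.0013 j [ 0.21  0.38 -0.3  -0.   -0.88 -0.08]
knob [257.3 186.1]
pin [261.6 177.8]
knob0 [239.6 230.1]
pin0 [244.6 219.6]
```

View pics/s1.png

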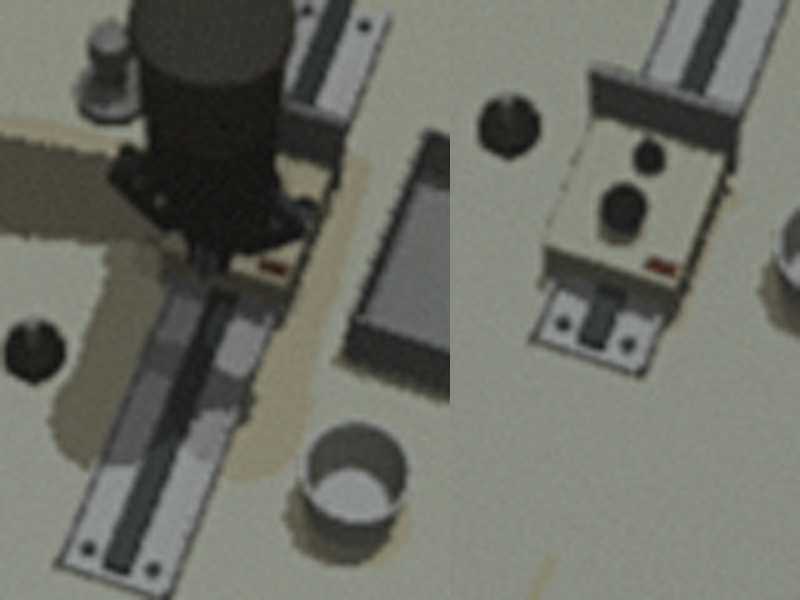

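Left crop: the hand hides the knob and pin, but the stop's red mark shows at (272,267), against (660,266) at the start. I'll compare the two for how far the stop has travelled.

```bash
python3 - <<'E'
from h import *
d=dict(np.load("scene0.npz"));d1=dict(np.load("scene1.npz"))
def red(d,u0,u1,v0,v1):
    h=cv2.cvtColor(d["image"],cv2.COLOR_BGR2HSV)[v0:v1,u0:u1].astype(int)
    m=((h[...,0]<10)|(h[...,0]>170))&(h[...,1]>100)
    w=h[...,1]*m;v,u=np.nonzero(m);print(m.sum());ww=w[v,u];return (u@ww/ww.sum()+u0,v@ww/ww.sum()+v0)
a=red(d,235,260,230,255);b=red(d1,255,275,190,208)
A,B=cast(d,a,60),cast(d1,b,60)
for q in(A,B,B-A+[*C,0]):print(q.round(1),((q[:2]-C)@RX).round(1),((q[:2]-C)@RY).round(1))
E
```

```text
1
0
[ 602.2 -163.    60. ] 28.6 -195.0
[nan nan nan] nan nan
[nan nan nan] nan nan<stdin>:6: RuntimeWarning: invalid value encountered in scalar divide
```

```bash
python3 - <<'E'
from h import *
d=dict(np.load("scene0.npz"));d1=dict(np.load("scene1.npz"))
def red(d,u0,u1,v0,v1):
    i=d["image"][v0:v1,u0:u1].astype(float);s=i[...,2]/(i[...,1]+5);s=np.clip(s-1.25,0,None)
    v,u=np.mgrid[v0:v1,u0:u1];print((s>0).sum(),s.max().round(2));return((u*s).sum()/s.sum(),(v*s).sum()/s.sum())
for a,b in((red(d,241,254,238,249),red(d1,258,271,193,204)),((246.6,242.8),(264,198))):
    A,B=cast(d,a,60),cast(d1,b,60);print(np.round([a,b],1).tolist(),"move",((B-A)[:2]@RX).round(1),((B-A)[:2]@RY).round(1))
E
```

```text
7 0.13
2 0.06
[[246.7, 243.0], [264.4, 198.0]] move 0.9 170.8
[[246.6, 242.8], [264.0, 198.0]] move 0.1 170.0
```

The stop moved 170 mm against the 169 mm predicted, so the pin is in the notch. Now I press the knob at rail (0,−5).

Request:
play_rows(travel=[[-0.016, 0.0005, 0], [-0.016, 0.0005, 0], [-0.016, 0.0005, 0], [-0.016, 0.0005, 0], [0, 0, 0], [0, 0, 0.009], [0, 0, 0.009], [0, 0, 0.005], [0, 0, 0.002], [0, 0, 0]], rotation=[[0, 0, 0], [0, 0, 0], [0, 0, 0], [0, 0, 0], [0, 0, 0], [0, 0, 0], [0, 0, 0], [0, 0, 0], [0, 0, 0], [0, 0, 0]], grip=[0, 0, 0, 0, 0, 0, 0, 0, 0, 0])

```text
clock: 12.33
position: [546.4, 20.7, 93.9]
ee_rot: [0.753, -0.658, -0.001, 0.001]
contact_force: [0.4, -0.1, 0.3]
gripper_width: -0.3
```

```bash
python3 - <<'E'
from h import *
from bench import arm
rep(arm)
E
```

```text
t 12.33 pos [546.4  20.7  93.9] rail -1.8 -5.5 F [ 0.4 -0.1  0.3] w -0.3
M [[0.134, -0.991, -0.003], [-0.991, -0.134, -0.001], [0.0, 0.003, -1.0]] tool xdir err -0.0016 j [ 0.33  0.4  -0.36 -0.   -0.81 -0.2 ]
```

Request:
play_rows(travel=[[0, -0.001, 0.001], [0, 0, 0.001], [0, 0, 0.001], [0, 0, 0.001], [0, 0, 0.001], [0, 0, 0.001], [0, 0, 0.001], [0, 0, 0.001]], rotation=[[0, 0, 0], [0, 0, 0], [0, 0, 0], [0, 0, 0], [0, 0, 0], [0, 0, 0], [0, 0, 0], [0, 0, 0]], grip=[0, 0, 0, 0, 0, 0, 0, 0])

```text
clock: 13.0
position: [548.1, 21.7, 87.9]
ee_rot: [0.753, -0.658, 0.0, -0.0]
contact_force: [-1.4, -0.2, 4.2]
gripper_width: -0.2
```

Request:
play_rows(travel=[[0, 0, 0.001], [0, 0, 0.001], [0, 0, 0.001], [0, 0, 0.001]], rotation=[[0, 0, 0], [0, 0, 0], [0, 0, 0], [0, 0, 0]], grip=[0, 0, 0, 0])

```text
clock: 13.33
position: [548.1, 21.7, 83.4]
ee_rot: [0.753, -0.658, 0.0, -0.0]
contact_force: [-0.2, -0.6, 5.6]
gripper_width: -0.1
```

Request:
play_rows(travel=[[0, 0, 0.001], [0, 0, 0.001], [0, 0, 0.001]], rotation=[[0, 0, 0], [0, 0, 0], [0, 0, 0]], grip=[0, 0, 0])

```text
clock: 13.58
position: [548.1, 21.7, 80.2]
ee_rot: [0.753, -0.658, 0.0, -0.0]
contact_force: [-0.4, 0.2, 4.5]
gripper_width: 0.0
```

Request:
play_rows(travel=[[0, 0, 0.0005], [0, 0, 0.0005], [0, 0, 0]], rotation=[[0, 0, 0], [0, 0, 0], [0, 0, 0]], grip=[0, 0, 0])

```text
clock: 13.83
position: [548.2, 21.6, 80.0]
ee_rot: [0.753, -0.658, 0.0, -0.0]
contact_force: [-2.8, 0.2, 9.1]
gripper_width: -0.2
```

The knob has bottomed at z = 80.0 with the force rising to 9 N. One more light nudge, then up and clear.

Request:
play_rows(travel=[[0, 0, 0.0004], [0, 0, 0], [0, 0, 0]], rotation=[[0, 0, 0], [0, 0, 0], [0, 0, 0]], grip=[0, 0, 0])

```text
clock: 14.08
position: [548.2, 21.6, 80.0]
ee_rot: [0.753, -0.658, 0.0, -0.0]
contact_force: [-3.0, -0.6, 10.5]
gripper_width: 0.1
```

Request:
play_rows(travel=[[0, 0, -0.005], [0, 0, -0.02], [0, 0, -0.035], [0, 0, -0.035], [0, 0, -0.03], [0.03, 0, 0], [0.035, 0, 0], [0.035, 0, 0], [0.035, 0, 0], [0.035, 0, 0], [0.035, 0, 0], [0.03, 0, 0]], rotation=[[0, 0, 0], [0, 0, 0], [0, 0, 0], [0, 0, 0], [0, 0, 0], [0, 0, 0], [0, 0, 0], [0, 0, 0], [0, 0, 0], [0, 0, 0], [0, 0, 0], [0, 0, 0]], grip=[0, 0, 0, 0, 0, 0, 0, 0, 0, 0, 0, 0])

```text
clock: 15.08
position: [579.5, -213.1, 202.8]
ee_rot: [0.753, -0.658, -0.001, 0.0]
contact_force: [1.5, 0.4, -0.7]
gripper_width: 0.1
```

Request:
play_rows(travel=[[0.035, 0, 0], [0.035, 0, 0], [0.035, 0, 0], [0.03, 0, 0], [0, 0, 0], [0, 0, 0]], rotation=[[0, 0, 0], [0, 0, 0], [0, 0, 0], [0, 0, 0], [0, 0, 0], [0, 0, 0]], grip=[0, 0, 0, 0, 0, 0])

```text
clock: 15.58
position: [597.3, -346.3, 201.7]
ee_rot: [0.752, -0.659, -0.001, 0.0]
contact_force: [0.4, 1.3, 0.4]
gripper_width: -0.3
```

```bash
python3 - <<'E'
from h import *
from bench import arm,optics
rep(arm)
q=lambda im:cv2.resize(im,None,fx=5,fy=5,interpolation=cv2.INTER_CUBIC)
d=optics.get_image("top");np.savez("top2.npz",**d);e=optics.get_image("scene");np.savez("scene2.npz",**e)
cv2.imwrite("pics/f.png",np.hstack([q(d["image"][145:245,170:260]),q(e["image"][145:245,230:300])]))
E
```

```text
t 15.58 pos [ 597.3 -346.3  201.7] rail -1.0 -376.0 F [0.4 1.3 0.4] w -0.3
M [[0.132, -0.991, -0.002], [-0.991, -0.132, 0.001], [-0.002, 0.002, -1.0]] tool xdir err -0.0038 j [-0.29  0.52  0.15 -0.   -1.2   0.42]
```

View pics/f.png

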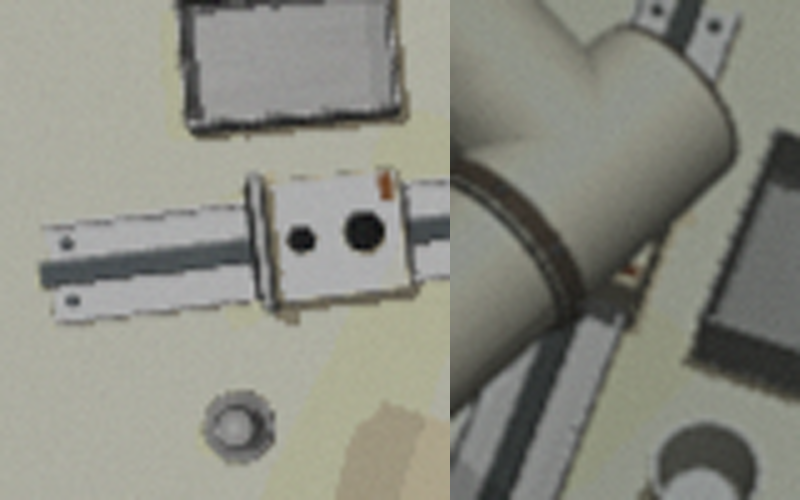

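The top crop now shows the stop unobstructed, with the pin head at (301,240) and the knob at (365,231). Last check: the pin against the notch.

```bash
python3 - <<'E'
from h import *
d=dict(np.load("top2.npz"))
def blob(d,u,v):
    g=d["image"][...,:].max(2).astype(float);u,v=int(u),int(v);vv,uu=np.mgrid[v-6:v+7,u-6:u+7]
    w=np.clip(90-g[v-6:v+7,u-6:u+7],0,None)*(np.hypot(vv-v,uu-u)<4.5);return((uu*w).sum()/w.sum(),(vv*w).sum()/w.sum())
for nm,uv,z in(("pin",(230,193),72),("knob",(243,191),80)):
    b=blob(d,*uv);q=cast(d,b,z);r=q[:2]-C;print(nm,np.round(b,1),"rail",(r@RX).round(1),(r@RY).round(1))
dz=d["depth"]
print("depth-based heights:")
for u,v in((230,192),(243,191),(236,198)):
    z=np.median(dz[v-1:v+2,u-1:u+2]);X=d["R"].T@(np.linalg.inv(d["camera_matrix"])@[u,v,1]*z-d["t"]);print(u,v,X.round(1))
E
```

```text
pin [230.  192.6] rail -0.4 41.4
knob [242.5 190.9] rail -0.4 -4.7
depth-based heights:
230 192 [543.5  67.3  72.1]
243 191 [547.3  19.9  81. ]
236 198 [522.3  45.1  65.1]
```

The pin is 0.8 mm from the notch and its head is at 72.1 mm, so it has dropped. The knob is at about 80 mm, so it's fully down. I'll hand the job in.

```bash
python3 -c "
from bench import workorder;print(workorder.job_done())"
```

```text
the job is handed in; nothing more can be done
None
```

I pushed the stop about 170 mm along its rail with the closed fingertips until the pin dropped into the notch. Then I pressed the lock knob fully down, moved the hand clear and handed the job in at about 15.7 s.

- **Push:** the force stayed at about 3–5 N and dipped to zero where the measured notch position predicted. I backed off there.
- **Lock knob:** the fingertips bottomed at 80.0 mm, and the force rose to about 10 N, with nothing higher in the readings between moves.
- **Final top view:**
  - The pin sits at rail y 41.4 mm and the notch at 40.6 mm, a difference of 0.8 mm, within the roughly 2 mm calibration.
  - By depth, the pin head is at 72.1 mm, so it has dropped.
  - The lock knob reads 81.0 mm by depth, against 80 mm for fully down.
- **Hand:** it stands about 370 mm behind the stop at a height of 200 mm, touching nothing.

**Disagreement:** the depth reading on the stop's flat top came out 5 mm high (65 mm against 60 mm). I did not look into it; the pin and knob readings and the fingertip height fit the given sizes.

**Not measured:** I did not re-measure the loose things at the end. The tamper and pan look where they were in the top view, and the path stayed clear of the others.

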